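# Put the lids on the bisque-fired jars

### The job

The lidded ware has come out of the bisque kiln and stands about the bench with the lids off. Put each of the four lids on the jar it fits, knob up and seated all the way down in the mouth; it is brittle, so set every lid down rather than letting it drop. Leave the jars standing where they are and do not disturb the mug and the bottle.

Things in the scene. Friction and masses are not known exactly. Their poses are not given: they have to be found in the camera images.
- large_lid: Large round lid, plain off-white fired clay, about 0.17 kg, lying knob up on the bench. Disc 100 mm across, 8 mm thick; below it a tapered locating flange 10 mm deep (78 mm across at the disc, 70 mm at its foot); on top a round knob 26 mm across. Origin: centre of the flange's underside, z up. Flange z 0 to 10 mm, disc 10 to 18, thinner neck to 24, knob grip 24 to 48
- small_lid: Small round lid, plain off-white fired clay, about 0.09 kg, lying knob up. Disc 73 mm across; tapered flange 50 mm across at the disc, 42 mm at the foot; round knob 26 mm across. Origin: centre of the flange's underside, z up. Flange z 0 to 10 mm, disc 10 to 18, thinner neck to 24, knob grip 24 to 48
- square_lid: Square lid, plain off-white fired clay, about 0.14 kg, lying knob up. Plate 80 x 80 mm, sides along its x and y axes; tapered square flange 58 mm wide at the plate, 50 mm at the foot; square knob 24 x 24 mm parallel to the sides. Origin: centre of the flange's underside, z up. Flange z 0 to 10 mm, plate 10 to 18, thinner neck to 24, knob grip 24 to 48
- oblong_lid: Oblong lid, plain off-white fired clay, about 0.14 kg, lying handle up. Plate 104 mm along its x axis, 64 mm along y; tapered flange 82 x 42 mm at the plate, 74 x 34 mm at the foot; ridge handle 46 mm long along x, 14 mm thick along y. Origin: centre of the flange's underside, z up. Flange z 0 to 10 mm, plate 10 to 18, handle 18 to 48 (grip above 24)
- storage_jar: Large round open jar, plain off-white fired clay, loose, about 0.4 kg: 102 mm across the belly, rim 100 mm across and 95 mm above its foot, mouth 88 mm across. Origin: centre of its underside, z up. The lid that fits, once seated, rests on the rim with its flange inside: its origin then lies 85 mm above this one
- sugar_jar: Small round open jar without a handle, plain off-white fired clay, loose, about 0.25 kg: rim 72 mm across and 75 mm above its foot, mouth 60 mm across. Origin: centre of its underside, z up. The origin of its lid, seated on the rim with the flange inside, lies 65 mm above this one
- tea_caddy: Square open jar, plain off-white fired clay, loose, about 0.4 kg: 80 x 80 mm, sides along its x and y axes, rim 88 mm above its foot, mouth 68 x 68 mm. Origin: centre of its underside, z up. The origin of its lid, seated on the rim with the flange inside (any of the four ways round), lies 78 mm above this one
- salt_box: Oblong open box, plain off-white fired clay, loose, about 0.3 kg: 104 mm along its x axis, 64 mm along y, rim 62 mm above its foot, mouth 92 x 52 mm. Origin: centre of its underside, z up. The origin of its lid, seated on the rim with the flange inside (either way round), lies 52 mm above this one
- mug: Mug with a loop handle, plain off-white fired clay, rim 76 mm across, 85 mm tall, loose; has no lid and stays where it is. Origin: centre of its underside, z up, handle towards its +y
- bottle: Narrow-necked bottle, plain off-white fired clay, 66 mm across the belly, 118 mm tall, loose; has no lid and stays where it is. Origin: centre of its underside, z up

How it is judged (in metres and radians):
At the end, for the whole second after the job is handed in: Each lid is seated in its own jar: origin within 10 mm of the jar's axis, at its seated height within 4 mm, level within 0.08 rad; lids and jars at rest, every jar upright and within 30 mm of where it started, mug and bottle upright and within 30 mm of where they started (horizontal distance between large_lid and storage_jar below 0.01 m and z of large_lid in the frame of storage_jar between 0.081 and 0.089 m and angle between each of large_lid, storage_jar, small_lid, sugar_jar, square_lid, tea_caddy, oblong_lid, salt_box's own z axis and vertical below 0.08 rad and linear speed of each of large_lid, storage_jar, small_lid, sugar_jar, square_lid, tea_caddy, oblong_lid, salt_box below 0.02 m/s and distance of each of storage_jar, sugar_jar, tea_caddy, salt_box, mug, bottle from where it was at the start of the episode below 0.03 m and horizontal distance between small_lid and sugar_jar below 0.01 m and z of small_lid in the frame of sugar_jar between 0.061 and 0.069 m and horizontal distance between square_lid and tea_caddy below 0.01 m and z of square_lid in the frame of tea_caddy between 0.074 and 0.082 m and horizontal distance between oblong_lid and salt_box below 0.01 m and z of oblong_lid in the frame of salt_box between 0.048 and 0.056 m and angle between each of mug, bottle's own z axis and vertical below 0.1 rad); the robot touches nothing.
It fails at once if a lid is dropped: it falls free, untouched by the fingers, faster than 0.6 m/s (a fall of about 18 mm) ((contact force between the fingers and large_lid below 0.02 N and linear speed of large_lid above 0.6 m/s) or (contact force between the fingers and small_lid below 0.02 N and linear speed of small_lid above 0.6 m/s) or (contact force between the fingers and square_lid below 0.02 N and linear speed of square_lid above 0.6 m/s) or (contact force between the fingers and oblong_lid below 0.02 N and linear speed of oblong_lid above 0.6 m/s)).
It fails at once if a jar, the mug or the bottle is knocked over (tilted more than 0.5 rad) (angle between any of storage_jar, sugar_jar, tea_caddy, salt_box, mug, bottle's own z axis and vertical above 0.5 rad).
It also fails if it takes over 115 s, if anything falls off the work surface, if the arm or the gripper's body presses on something with over 40 N, if the wrist force passes 120 N, or if a joint passes its speed limit or range.

### The arm

A 6-joint arm with a two-finger parallel gripper is mounted at the origin on the work surface. World frame = base frame: x ahead of the robot, y to its left, z up, the work surface at z = 0. Lengths are in mm, angles in rad, forces in N, time in s.
With the tool pointing down it reaches from about 275 to 1000 mm from the base axis. Payload 8.4 kg.
Tool frame: the origin (TCP) lies between the finger pads; the fingertips stand r.finger_overhang ahead of it and the grasp point (between the pads) is the TCP (r.finger_overhang is the distance from the TCP to the fingertips, in mm); z points along the fingers, y is the line along which they close (so a half turn about z gives the same grasp; the last joint's range is limited). The gripper opens to 85 mm and grips with 20 to 120 N. Pads are 22 mm wide; open, the fingers measure 114 mm over their backs; the gripper's body (76 mm by 85 mm) begins 54 mm behind the grasp point. The pads swing forward as they close: fully open they stand 13 mm farther back than shut.
Start: joints at [1.166, 0.353, 1.633, -0, 1.155, -0.002], TCP at [244.996, 574.983, 250.281] pointing down, gripper open.
Joint ranges: [-2.63, 2.63], [-0.92, 2.1], [0.06, 2.66], [-1.3, 4.44], [0, 2.69], [-3.02, 3.02]. Speed limits (rad/s): [2.22, 2.22, 2.79, 3.14, 3.14, 3.14].

### API

Orientations are given as [roll, pitch, yaw] about the fixed x, y, z axes, in that order (R = Rz(yaw) Ry(pitch) Rx(roll)).
In Python, from rig import r, cams, sign_off gives the robot as it stands.
- The arm moves only by the shell command python3 -m crank 'ROWS' [FORCE]. ROWS is JSON, a list of rows, each a list of 7 numbers: the shift along the tool's x, y, z in m, then the turn, a rotation vector about the tool's x, y, z in rad, then the closure, from 0 (fully open) to 1 (shut). In form: [[dx, dy, dz, ax, ay, az, gripper], ...]. A call has 1 to 5 rows; each row is the pose to reach, as a shift and turn from the pose commanded when the call began, along the tool's axes at that moment; what a row does not reach only later rows make up. A row lasts 1/10 s, in which the tool goes at most 50 mm and 8.59 degrees, less where a joint would pass 70% of its speed; a pose out of reach is approached as far as the arm can. A call with a gripper value outside its range is refused whole. The fingers move at their own pace and stop on an object; FORCE is the grip in N (left out, the last holds). Time passes only in rows, so rows that repeat a pose let the fingers close. It gives the time, the measured TCP pose, the force, the opening and the grip force at its end, in the units of the state.
- r.sense(): the state, without advancing time (a new reading comes with each control period).
- cams.grab_frame(name): name is "side" or "top" or "wrist"; returns a dict with "image" (480x640x3 uint8, red, green, blue), "fx", "fy", "cx", "cy" (pixels), "position" and "orientation" of the camera in the world. Camera axes: x right, y down, z forward; pixel columns grow to the right and rows downward; lengths in mm; the calibration is good to about 2 mm. A picture is of the moment at which its call begins. There is no depth.
- sign_off(): hands the job in; it is judged then, once.
The state is a dict: "clock": time; "qpos": joint angles; "qvel": joint speeds; "joint_efforts": joint torques, N m; "eef_pos": TCP position; "tcp_rot": TCP orientation; "contact_force": force on the tool from outside, world axes, zero at the start; "wrist_torque": the same for the moment, N m; "opening": opening from 0.0 (shut) to 1.0 (fully open); "grasp_force": force on a finger pad.
Only numpy, scipy, OpenCV 4.12 (cv2) and the standard library are available. Lean on these libraries where they do the work, as an engineer would, in place of code of your own. Each camera call takes 0.05 s, during which the arm holds its last target. There are 200 camera calls.

## Working session

There is one attempt and no reset: what is moved stays moved. The work goes in short steps, Python scripts to look and compute and a shell command to move; the robot and the scene stay as the last step left them, time stands still between calls to the robot, and variables do not carry over. Pictures are saved under pics/ and viewed, at most 14 in all, crops included, and the job is handed in when it is done.

```bash
mkdir -p pics; ls; python3 - <<'E'
from rig import r,cams
import cv2,numpy as np
s=r.sense();print(s);print(r.finger_overhang)
for n in["top","side"]:
    f=cams.grab_frame(n);cv2.imwrite(f"pics/{n}0.png",f["image"][...,::-1])
    print(n,{k:v for k,v in f.items() if k!="image"})
E
```

```text
pics
{'clock': 0.0, 'qpos': array([ 1.16558087e+00,  3.53626860e-01,  1.63415281e+00, -2.30458112e-05,
        1.15521965e+00, -2.41129137e-03]), 'qvel': array([-3.66159787e-04,  5.55466438e-04,  2.15515303e-04, -3.04070019e-05,
        7.32169893e-04,  1.32029400e-03]), 'joint_efforts': array([-1.37446295e-04, -6.05249763e+01, -3.42074847e+01, -1.01812143e-04,
        9.42165032e-03,  4.08831710e-06]), 'eef_pos': array([244.82882217, 574.54465802, 249.56697848]), 'tcp_rot': array([-3.14018594e+00,  1.76791784e-05,  2.73879782e+00]), 'contact_force': array([ 0.218393  , -0.30287313, -0.72676298]), 'wrist_torque': array([ 0.0017668 ,  0.00162216, -0.04137298]), 'grasp_force': 0.0, 'opening': 0.9980758208874206}
19.0
top {'fx': 574.7756494333726, 'fy': 574.7756494333726, 'cx': 319.91416849356386, 'cy': 238.63740062754113, 'position': array([ 367.90720145,   -9.87391217, 1160.18227675]), 'orientation': array([-3.01030356, -0.00392657, -1.58632694])}
side {'fx': 589.5166425396833, 'fy': 589.5166425396833, 'cx': 323.29383695679013, 'cy': 237.9731543839269, 'position': array([  11.80458593, -603.88215025,  903.2957245 ]), 'orientation': array([-2.39190603,  0.0185151 , -0.68689539])}
```

View pics/top0.png

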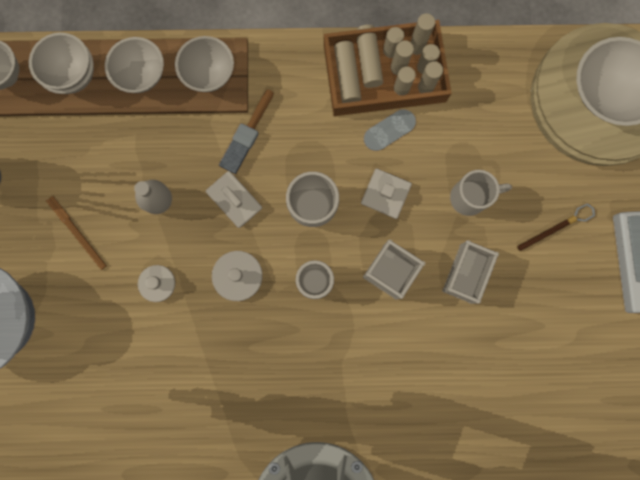

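View pics/side0.png

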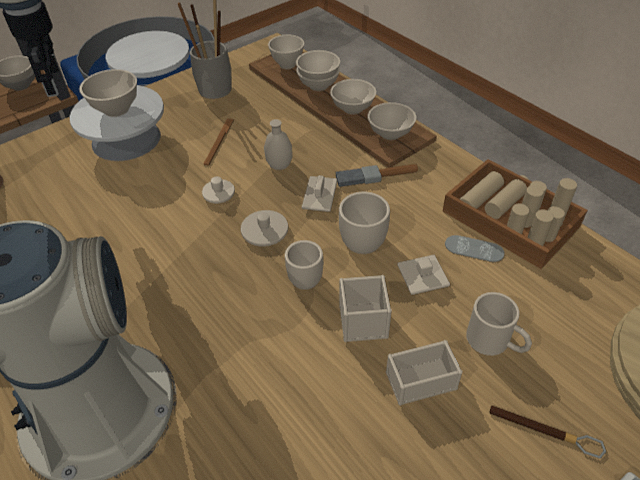

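The top view shows the ware clearly. By pixel:
- Lids: large (237,276), small (156,283), oblong (233,199), square (387,193).
- Jars: storage jar (312,198), sugar jar (315,279), tea caddy (395,270), salt box (471,272).
- Leave alone: mug (478,190), bottle (150,195).

Next I'll segment by saturation and take an enlarged crop.

```bash
cat > h.py <<'E'
import numpy as np,cv2
from rig import r,cams
from scipy.spatial.transform import Rotation as R
def cam(name): return cams.grab_frame(name)
def pt(f,u,v,z):
    "pixels onto plane of height z (mm)"
    u=np.atleast_1d(u);v=np.atleast_1d(v)
    d=np.stack([(u-f["cx"])/f["fx"],(v-f["cy"])/f["fy"],np.ones(len(u))],1)@R.from_euler("xyz",f["orientation"]).as_matrix().T
    p=np.asarray(f["position"]);return (p+d*((z-p[2])/d[:,2])[:,None])[:,:2]
def px(f,P):
    q=(np.atleast_2d(P)-f["position"])@R.from_euler("xyz",f["orientation"]).as_matrix()
    return np.c_[q[:,0]/q[:,2]*f["fx"]+f["cx"],q[:,1]/q[:,2]*f["fy"]+f["cy"]]
def delta(x,y,z,yaw=None):
    "shift in tool axes (m) and turn about tool z to reach world point/yaw of tool y line"
    s=r.sense();M=R.from_euler("xyz",s["tcp_rot"])
    d=M.inv().apply(np.array([x,y,z])-s["eef_pos"])/1000
    ty=M.as_matrix()[:,1];cur=np.arctan2(ty[1],ty[0]);a=None
    if yaw is not None:
        a=-((yaw-cur+np.pi/2)%np.pi-np.pi/2)   # tool z down
    return d.round(4),a if a is None else round(a,3),"q6 %.2f"%s["qpos"][5]
E
python3 - <<'E'
from h import *
f=cam("top");im=f["image"]
hsv=cv2.cvtColor(im,cv2.COLOR_RGB2HSV)
m=(hsv[...,1]<75).astype(np.uint8)*255
m[:150]=0;m[320:]=0;m[:,:110]=0;m[:,530:]=0
cs,_=cv2.findContours(m,cv2.RETR_EXTERNAL,cv2.CHAIN_APPROX_NONE)
for c in cs:
    if cv2.contourArea(c)>150:
        q=cv2.minAreaRect(c);print(np.round(q[0],1),np.round(q[1],1),round(q[2],1),cv2.contourArea(c))
big=cv2.resize(im[155:315,120:520],None,fx=2,fy=2,interpolation=cv2.INTER_CUBIC)
mm=cv2.cvtColor(cv2.resize(m[155:315,120:520],None,fx=2,fy=2,interpolation=0),cv2.COLOR_GRAY2RGB)
big=cv2.convertScaleAbs(big,alpha=1.3)
cv2.imwrite("pics/c1.png",cv2.resize(np.vstack([big[:,:,::-1],mm])[:600],(800,600)) if 0 else np.vstack([big[:300,:,::-1],mm[:300]]))
E
```

```text
[156. 283.] [36. 36.] 90.0 1036.0
[314. 279.] [38. 38.] 90.0 1125.0
[236.5 275.5] [49. 49.] 90.0 1937.0
[470.3 271.7] [39.4 57.4] 21.3 2109.5
[393.8 269.8] [44.7 46.8] 33.3 1993.5
[153.  196.6] [33.8 36. ] 83.7 940.0
[312. 199.] [54. 52.] 90.0 2248.0
[477.  190.8] [39.9 57.2] 48.4 1677.0
[385.8 193.2] [40.  39.5] 22.6 1488.0
[231.1 188.8] [77.9 50.4] 76.9 1981.5
```

View pics/c1.png

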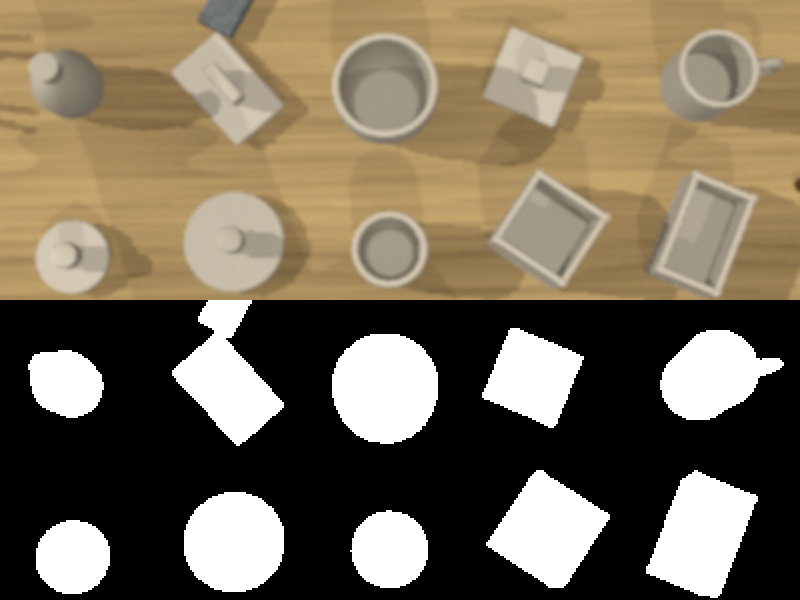

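The crop gives all the rims and plates:
- Storage rim centre about (385,86), sugar rim (390,249).
- Caddy corners (540,171), (609,213), (561,280), (491,233).
- Salt-box corners (694,172), (756,195), (718,290), (656,266).
- Oblong-lid corners (218,33), (284,104), (238,145), (172,74).

Converting these to world coordinates.

```bash
python3 - <<'E'
from h import *
f=cam("top")
def w(c,z): c=np.array(c,float); return pt(f,c[:,0]/2+120-.25,c[:,1]/2+155-.25,z)
def sh(n,p):
    print(n,p.mean(0).round(1),"edges",[(round(float(np.hypot(*e)),1),round(float(np.degrees(np.arctan2(e[1],e[0]))),1)) for e in np.roll(p,-1,0)-p] if len(p)>1 else "")
sh("storage",w([(385,86.5)],95));sh("sugar",w([(390,249)],75))
sh("caddy",w([(540,171),(609,213),(561,280),(491,233)],88))
sh("salt",w([(694,172),(756,195),(718,290),(656,266)],62))
sh("oblong",w([(218,33),(284,104),(238,145),(172,74)],18))
sh("small",pt(f,156,283,18));sh("large",pt(f,236.5,275.5,18))
b=cv2.boxPoints(((385.8,193.2),(40,39.5),22.6));sh("square",pt(f,b[:,0],b[:,1],18))
for n,c in dict(small=(64,255),large=(230,239),square=(535,71),oblong=(224,84)).items(): sh("knob "+n,w([c],48))
sh("mug",w([(718,68)],85));sh("bottle",w([(45,67)],118))
E
```

```text
storage [586.  -3.] edges 
sugar [434.   -5.4] edges 
caddy [ 454.2 -155.7] edges [(75.3, -122.6), (77.7, 142.7), (78.0, 55.0), (74.8, -39.5)]
salt [ 447.9 -308.3] edges [(63.0, -111.6), (99.3, 155.4), (62.6, 67.8), (98.6, -24.4)]
oblong [601.8 156.3] edges [(100.1, -138.0), (61.9, 131.7), (99.6, 42.3), (62.4, -47.9)]
small [434.8 309.5] edges 
large [447.3 150.1] edges 
square [ 609.7 -151.7] edges [(82.0, -23.6), (81.2, -114.1), (81.7, 155.9), (80.5, 66.1)]
knob small [434.7 309.4] edges 
knob large [447.7 149.3] edges 
knob square [ 609.1 -151. ] edges 
knob oblong [600.5 155.8] edges 
mug [ 601.4 -321.3] edges 
bottle [604.3 310.7] edges
```

```bash
python3 - <<'E'
from h import *
s=r.sense();M=R.from_euler("xyz",s["tcp_rot"])
P=[s["eef_pos"],(435,309.5,150),(435,309.5,40),(435,309.5,150),(434,-5.4,150),(434,-5.4,107),(434,-5.4,150),(447.3,150,130),(447.3,150,40),(447.3,150,175),(586,-3,175),(586,-3,127),(586,-3,200)]
P=np.array(P,float);print((M.inv().apply(np.diff(P,axis=0))/1000).round(4))
print(M.as_matrix()[:,1])
E
```

```text
[[-2.789e-01 -1.694e-01  1.000e-01]
 [-0.000e+00  1.000e-04  1.100e-01]
 [ 0.000e+00 -1.000e-04 -1.100e-01]
 [-1.225e-01 -2.901e-01  3.000e-04]
 [-0.000e+00  0.000e+00  4.300e-02]
 [ 0.000e+00 -0.000e+00 -4.300e-02]
 [ 4.870e-02  1.482e-01  1.990e-02]
 [-0.000e+00  1.000e-04  9.000e-02]
 [ 0.000e+00 -1.000e-04 -1.350e-01]
 [-1.876e-01 -8.640e-02  1.000e-04]
 [-0.000e+00  0.000e+00  4.800e-02]
 [ 0.000e+00 -1.000e-04 -7.300e-02]]
[ 3.92003063e-01  9.19963458e-01 -9.13703362e-04]
```

```bash
python3 -m crank '[[-0.035,-0.021,0.012,0,0,0,0],[-0.07,-0.042,0.025,0,0,0,0],[-0.105,-0.0635,0.0375,0,0,0,0],[-0.14,-0.085,0.05,0,0,0,0],[-0.14,-0.085,0.05,0,0,0,0]]' && python3 -m crank '[[-0.035,-0.021,0.012,0,0,0,0],[-0.07,-0.042,0.025,0,0,0,0],[-0.105,-0.0635,0.0375,0,0,0,0],[-0.139,-0.0845,0.05,0,0,0,0],[-0.139,-0.0845,0.05,0,0,0,0]]'
python3 - <<'E'
from h import *
print(delta(435,309.5,40))
f=cam("wrist");cv2.imwrite("pics/w1.png",f["image"][...,::-1])
print(f["position"],px(f,[(434.8,309.4,48),(434.8,309.5,18)]))
E
```

```text
clock: 0.7
eef_pos: [341.7, 437.5, 198.4]
tcp_rot: [-3.137, 0.0, 2.736]
contact_force: [0.2, 0.1, 0.1]
opening: 0.999
grasp_force: 0.0
clock: 1.2
eef_pos: [436.4, 306.4, 148.9]
tcp_rot: [-3.139, -0.001, 2.736]
contact_force: [-0.4, -0.3, 0.4]
opening: 0.997
grasp_force: 0.0
(array([0.0024, 0.0026, 0.1089]), None, 'q6 -0.55')
[368.81292509 336.25461189 272.92696137] [[320.81759054 241.2369828 ]
 [320.73156976 228.92347013]]
```

View pics/w1.png

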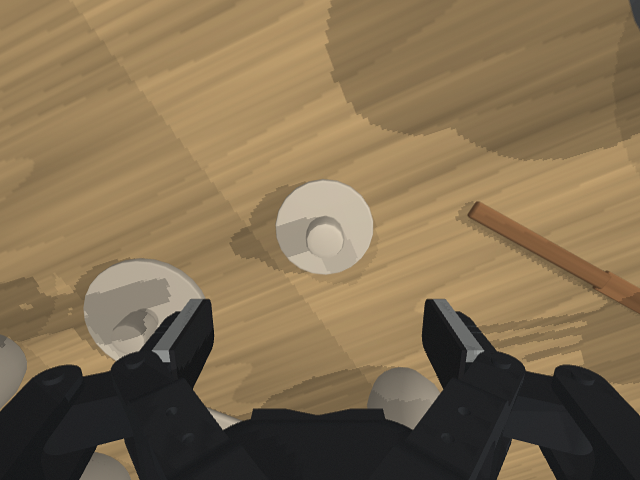

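The wrist view shows the small lid's knob at (325,239), against a predicted (321,241). That is under 2 mm off, so I'll go down and grip.

```bash
python3 -m crank '[[0,0,0.04,0,0,0,0],[0,0,0.08,0,0,0,0],[0,0,0.105,0,0,0,0],[0,0,0.11,0,0,0,0],[0,0,0.11,0,0,0,0]]' 40 && python3 -m crank '[[0,0,0,0,0,0,1],[0,0,0,0,0,0,1],[0,0,0,0,0,0,1],[0,0,0,0,0,0,1],[0,0,0,0,0,0,1]]' 40 && python3 -m crank '[[0,0,0,0,0,0,1],[0,0,-0.003,0,0,0,1],[0,0,-0.006,0,0,0,1],[0,0,-0.015,0,0,0,1],[0,0,-0.02,0,0,0,1]]' 40
```

```text
clock: 1.75
eef_pos: [434.7, 310.5, 40.2]
tcp_rot: [-3.141, -0.001, 2.74]
contact_force: [-1.0, -0.2, 0.0]
opening: 1.001
grasp_force: 0.0
clock: 2.25
eef_pos: [435.7, 310.0, 41.2]
tcp_rot: [3.141, 0.001, 2.739]
contact_force: [-0.9, -0.1, 7.4]
opening: 0.289
grasp_force: 38.8
clock: 2.75
eef_pos: [435.4, 309.8, 61.1]
tcp_rot: [3.141, 0.0, 2.739]
contact_force: [-0.1, 0.4, -0.7]
opening: 0.288
grasp_force: 39.4
```

```bash
python3 -m crank '[[0,0,-0.03,0,0,0,1],[0,0,-0.06,0,0,0,1],[0,0,-0.09,0,0,0,1],[-0.016,-0.036,-0.09,0,0,0,1],[-0.032,-0.073,-0.09,0,0,0,1]]' && python3 -m crank '[[-0.016,-0.039,0,0,0,0,1],[-0.034,-0.08,0,0,0,0,1],[-0.053,-0.125,0,0,0,0,1],[-0.072,-0.17,0,0,0,0,1],[-0.09,-0.217,0,0,0,0,1]]' && python3 -m crank '[[0,0,0,0,0,0,1],[0,0,0,0,0,0,1],[0,0,0,0,0,0,1]]'
python3 - <<'E'
from h import *
print(delta(434,-5.4,106))
f=cam("top");cv2.imwrite("pics/t2.png",cv2.resize(f["image"][180:330,220:420,::-1],None,fx=3,fy=3))
E
```

```text
clock: 3.25
eef_pos: [436.8, 230.1, 151.9]
tcp_rot: [3.139, 0.002, 2.741]
contact_force: [1.0, -0.3, -1.5]
opening: 0.288
grasp_force: 39.7
clock: 3.75
eef_pos: [433.8, -6.3, 151.0]
tcp_rot: [3.141, 0.001, 2.739]
contact_force: [1.8, 0.6, -1.5]
opening: 0.29
grasp_force: 39.7
clock: 4.05
eef_pos: [434.0, -4.1, 150.6]
tcp_rot: [3.141, 0.0, 2.739]
contact_force: [-0.1, 0.7, -0.7]
opening: 0.291
grasp_force: 39.8
(array([-0.0005, -0.0012,  0.0446]), None, 'q6 -1.18')
```

View pics/t2.png

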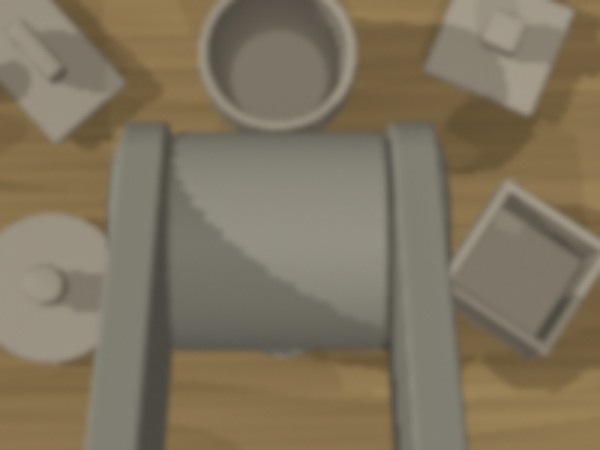

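The arm hides the sugar jar in the top view, so I'll lower by the numbers and watch the force.

```bash
python3 -m crank '[[-0.0005,-0.001,0.015,0,0,0,1],[-0.0005,-0.001,0.028,0,0,0,1],[-0.0005,-0.001,0.034,0,0,0,1],[-0.0005,-0.001,0.038,0,0,0,1],[-0.0005,-0.001,0.041,0,0,0,1]]' && python3 -m crank '[[0,0,0.0015,0,0,0,1],[0,0,0.003,0,0,0,1],[0,0,0.004,0,0,0,1],[0,0,0.004,0,0,0,1]]'
```

```text
clock: 4.6
eef_pos: [434.0, -5.1, 109.2]
tcp_rot: [3.142, 0.0, 2.74]
contact_force: [0.1, -0.1, -0.9]
opening: 0.288
grasp_force: 39.8
clock: 5.0
eef_pos: [434.3, -5.7, 106.1]
tcp_rot: [3.141, 0.001, 2.739]
contact_force: [-3.4, 0.9, 9.8]
opening: 0.294
grasp_force: 40.9
```

```bash
python3 -m crank '[[0,0,-0.0005,0,0,0,0.65],[0,0,-0.0005,0,0,0,0.4],[0,0,-0.0005,0,0,0,0],[0,0,-0.0005,0,0,0,0],[0,0,-0.0005,0,0,0,0]]' && python3 -m crank '[[0,0,-0.03,0,0,0,0],[0,0,-0.06,0,0,0,0],[0.016,0.05,-0.06,0,0,0,0],[0.032,0.1,-0.05,0,0,0,0],[0.0487,0.1482,-0.03,0,0,0,0]]' && python3 -m crank '[[0,0,0,0,0,0,0],[0,0,0,0,0,0,0],[0,0,0,0,0,0,0]]'
python3 - <<'E'
from h import *
print(delta(447.3,150,42))
f=cam("wrist");cv2.imwrite("pics/w2.png",f["image"][...,::-1])
print(px(f,[(447.5,149.8,48),(447.3,150.1,18),(434,-5.4,113),(434,-5.4,83)]))
E
```

```text
clock: 5.5
eef_pos: [433.9, -5.7, 105.7]
tcp_rot: [-3.142, -0.0, 2.739]
contact_force: [0.3, -0.6, -0.5]
opening: 0.993
grasp_force: 0.0
clock: 6.0
eef_pos: [447.9, 141.6, 140.6]
tcp_rot: [3.139, 0.003, 2.737]
contact_force: [0.4, -1.3, 0.5]
opening: 0.999
grasp_force: 0.0
clock: 6.3
eef_pos: [446.2, 139.2, 139.5]
tcp_rot: [-3.141, -0.0, 2.739]
contact_force: [-0.3, -1.1, 0.2]
opening: 0.998
grasp_force: 0.0
(array([0.0032, 0.0104, 0.0975]), None, 'q6 -0.87')
[[333.50445768 245.11299211]
 [332.06093081 231.55795975]
 [ 40.91302994 377.72476428]
 [ 79.26655648 343.19233392]]
```

View pics/w2.png

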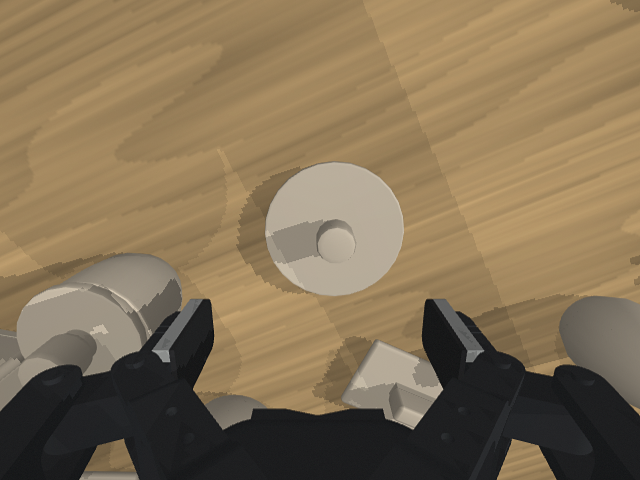

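The small lid sits on its jar at about (80,335), close to the prediction. The large knob is at (336,243) against a predicted (334,245). The last row was clipped, so I'll add the missing shift.

```bash
python3 -m crank '[[0.003,0.0104,0.03,0,0,0,0],[0.0032,0.0104,0.065,0,0,0,0],[0.0032,0.0104,0.09,0,0,0,0],[0.0032,0.0104,0.0975,0,0,0,0],[0.0032,0.0104,0.0975,0,0,0,0]]' 45 && python3 -m crank '[[0,0,0,0,0,0,1],[0,0,0,0,0,0,1],[0,0,0,0,0,0,1],[0,0,0,0,0,0,1],[0,0,0,0,0,0,1]]' 45 && python3 -m crank '[[0,0,-0.003,0,0,0,1],[0,0,-0.008,0,0,0,1],[0,0,-0.03,0,0,0,1],[0,0,-0.065,0,0,0,1],[0,0,-0.1,0,0,0,1]]' 45 && python3 -m crank '[[0,0,-0.03,0,0,0,1],[-0.02,-0.009,-0.033,0,0,0,1],[-0.04,-0.018,-0.033,0,0,0,1],[-0.06,-0.0275,-0.033,0,0,0,1],[-0.06,-0.0275,-0.033,0,0,0,1]]'
python3 -c "
from h import *
print(delta(586,-3,175),delta(586,-3,127))"
```

```text
clock: 6.85
eef_pos: [447.3, 149.6, 41.6]
tcp_rot: [-3.14, -0.001, 2.737]
contact_force: [-0.6, -0.7, 0.9]
opening: 0.997
grasp_force: 0.0
clock: 7.35
eef_pos: [448.0, 150.8, 42.8]
tcp_rot: [3.141, 0.001, 2.739]
contact_force: [-2.0, -1.1, 10.3]
opening: 0.293
grasp_force: 43.6
clock: 7.85
eef_pos: [446.8, 150.4, 142.9]
tcp_rot: [-3.14, -0.001, 2.739]
contact_force: [1.0, 0.4, -1.1]
opening: 0.285
grasp_force: 44.4
clock: 8.35
eef_pos: [493.4, 100.5, 175.5]
tcp_rot: [3.141, 0.001, 2.737]
contact_force: [-0.4, 1.2, -1.7]
opening: 0.285
grasp_force: 44.5
(array([-0.1258, -0.0588,  0.0006]), None, 'q6 -0.97') (array([-0.1258, -0.0588,  0.0486]), None, 'q6 -0.97')
```

```bash
python3 -m crank '[[-0.036,-0.017,0,0,0,0,1],[-0.072,-0.034,0,0,0,0,1],[-0.105,-0.049,0,0,0,0,1],[-0.126,-0.0588,0,0,0,0,1],[-0.126,-0.0588,0,0,0,0,1]]' && python3 -m crank '[[0,0,0.02,0,0,0,1],[0,0,0.032,0,0,0,1],[0,0,0.038,0,0,0,1],[0,0,0.042,0,0,0,1],[0,0,0.045,0,0,0,1]]' && python3 -m crank '[[0,0,0.0015,0,0,0,1],[0,0,0.003,0,0,0,1],[0,0,0.004,0,0,0,1],[0,0,0.004,0,0,0,1]]'
```

```text
clock: 8.85
eef_pos: [586.2, -3.2, 174.9]
tcp_rot: [-3.142, 0.001, 2.737]
contact_force: [0.4, 0.1, -2.3]
opening: 0.286
grasp_force: 44.6
clock: 9.35
eef_pos: [584.8, -1.3, 130.0]
tcp_rot: [3.142, 0.0, 2.739]
contact_force: [0.6, 0.2, -2.1]
opening: 0.287
grasp_force: 44.5
clock: 9.75
eef_pos: [585.3, -1.6, 127.9]
tcp_rot: [3.141, 0.001, 2.739]
contact_force: [-5.3, 0.4, 12.5]
opening: 0.286
grasp_force: 46.1
```

```bash
python3 -m crank '[[0,0,-0.0005,0,0,0,0.65],[0,0,-0.0005,0,0,0,0.4],[0,0,-0.0005,0,0,0,0],[0,0,-0.0005,0,0,0,0],[0,0,-0.0005,0,0,0,0]]' && python3 -m crank '[[0,0,-0.03,0,0,0,0],[0,0,-0.06,0,0,0,0],[0,0,-0.06,0,0,0,0]]'
python3 -c "
from h import *
print(delta(609.4,-151.4,140,np.radians(66.1)))"
```

```text
clock: 10.25
eef_pos: [584.8, -1.7, 126.4]
tcp_rot: [-3.142, -0.0, 2.739]
contact_force: [0.6, 0.2, -0.3]
opening: 0.989
grasp_force: 0.0
clock: 10.55
eef_pos: [587.3, -1.7, 190.2]
tcp_rot: [3.139, 0.006, 2.739]
contact_force: [1.1, 0.4, 1.1]
opening: 1.0
grasp_force: 0.0
(array([-0.0788, -0.1292,  0.0504]), np.float64(0.014), 'q6 -1.17')
```

```bash
python3 -m crank '[[-0.02,-0.032,0,0,0,0.014,0],[-0.04,-0.065,0,0,0,0.014,0],[-0.06,-0.1,0.015,0,0,0.014,0],[-0.079,-0.1285,0.04,0,0,0.014,0],[-0.079,-0.1285,0.048,0,0,0.014,0]]' && python3 -m crank '[[0,0,0,0,0,0,0],[0,0,0,0,0,0,0]]'
python3 - <<'E'
from h import *
print(delta(609.4,-151.4,42,np.radians(66.1)))
f=cam("wrist");cv2.imwrite("pics/w3.png",f["image"][...,::-1])
print(px(f,[(609.4,-151.4,48),(609.7,-151.7,18),(586,-3,133),(586,-3,103)]))
E
```

```text
clock: 11.05
eef_pos: [606.3, -154.3, 135.7]
tcp_rot: [-3.14, -0.002, 2.722]
contact_force: [-0.5, -0.6, -0.5]
opening: 0.998
grasp_force: 0.0
clock: 11.25
eef_pos: [606.9, -150.0, 138.2]
tcp_rot: [3.141, -0.001, 2.725]
contact_force: [-0.2, -0.4, 0.6]
opening: 1.0
grasp_force: 0.0
(array([-0.0029, -0.0003,  0.0962]), np.float64(0.001), 'q6 -1.40')
[[316.78016541 254.54982964]
 [316.69238205 240.9279566 ]
 [685.73987112 113.84622967]
 [615.79596931 116.61021748]]
```

View pics/w3.png

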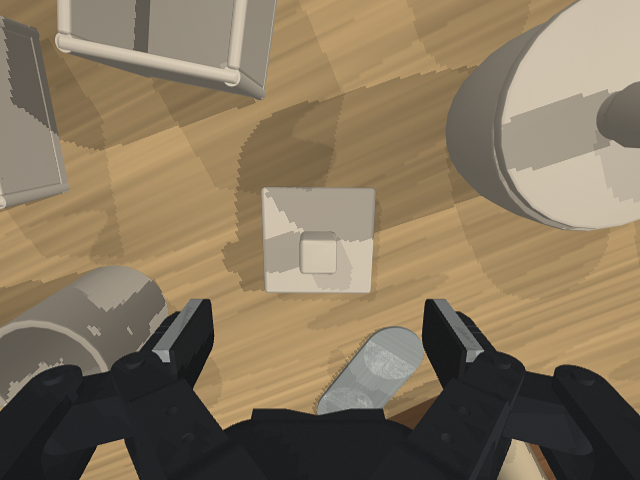

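The large lid is flush on its jar. The square knob, at (319,252), is centred and aligned with the fingers. Two caddy rim corners show at about (62,43) and (233,77), so I'll use those to refine its angle.

```bash
python3 - <<'E'
from h import *
f=cam("wrist")
a=pt(f,[62,233],[43,77],88);e=a[1]-a[0];print(a,np.hypot(*e),np.degrees(np.arctan2(e[1],e[0])))
E
python3 -m crank '[[-0.0029,0,0.03,0,0,0,0],[-0.0029,0,0.065,0,0,0,0],[-0.0029,0,0.09,0,0,0,0],[-0.0029,0,0.0962,0,0,0,0],[-0.0029,0,0.0962,0,0,0,0]]' 45 && python3 -m crank '[[0,0,0,0,0,0,1],[0,0,0,0,0,0,1],[0,0,0,0,0,0,1],[0,0,0,0,0,0,1],[0,0,0,0,0,0,1]]' 45 && python3 -m crank '[[0,0,-0.003,0,0,0,1],[0,0,-0.008,0,0,0,1],[0,0,-0.03,0,0,0,1],[0,0,-0.065,0,0,0,1],[0,0,-0.1,0,0,0,1]]' 45 && python3 -m crank '[[0,0,-0.03,0,0,0,1],[0,0,-0.03,0,0,0,1],[0,0,-0.03,0,0,0,1]]'
python3 -c "
from h import *
print(delta(454.2,-155.7,173,np.radians(53.9)))"
```

```text
[[ 461.93751717 -207.86348726]
 [ 504.39150545 -145.66486455]] 75.30610724496627 55.68430907093372
clock: 11.85
eef_pos: [609.7, -151.3, 42.3]
tcp_rot: [-3.141, -0.001, 2.726]
contact_force: [0.4, -0.7, 0.2]
opening: 1.001
grasp_force: 0.0
clock: 12.35
eef_pos: [610.3, -152.2, 43.1]
tcp_rot: [3.141, 0.001, 2.725]
contact_force: [-0.7, -0.4, 5.5]
opening: 0.271
grasp_force: 45.0
clock: 12.85
eef_pos: [609.2, -151.9, 143.0]
tcp_rot: [-3.141, -0.002, 2.725]
contact_force: [0.6, -1.1, -2.0]
opening: 0.273
grasp_force: 44.3
clock: 13.15
eef_pos: [609.9, -152.1, 172.8]
tcp_rot: [3.141, 0.001, 2.725]
contact_force: [-0.5, 0.1, -2.2]
opening: 0.272
grasp_force: 44.4
(array([ 0.1409, -0.0663, -0.0004]), np.float64(0.213), 'q6 -1.40')
```

```bash
python3 -m crank '[[0.036,-0.017,0,0,0,0.05,1],[0.072,-0.034,0,0,0,0.1,1],[0.108,-0.051,0,0,0,0.15,1],[0.141,-0.0663,0,0,0,0.2,1],[0.141,-0.0663,0,0,0,0.2,1]]' && python3 -m crank '[[0,0,0,0,0,0,1],[0,0,0.01,0,0,0,1]]'
python3 -c "
from h import *
print(delta(454.2,-155.7,121,np.radians(54.3)))"
```

```text
clock: 13.65
eef_pos: [447.9, -154.5, 170.1]
tcp_rot: [-3.139, -0.007, 2.522]
contact_force: [0.4, -0.4, -1.8]
opening: 0.266
grasp_force: 44.5
clock: 13.85
eef_pos: [455.5, -156.0, 162.4]
tcp_rot: [3.141, 0.002, 2.525]
contact_force: [0.1, -1.0, -1.2]
opening: 0.273
grasp_force: 44.5
(array([ 0.0013, -0.0006,  0.0414]), np.float64(0.007), 'q6 -1.29')
```

```bash
python3 -m crank '[[0.001,0,0.015,0,0,0.005,1],[0.001,0,0.025,0,0,0.005,1],[0.001,0,0.031,0,0,0.005,1],[0.001,0,0.035,0,0,0.005,1],[0.001,0,0.038,0,0,0.005,1]]' && python3 -m crank '[[0,0,0.0015,0,0,0,1],[0,0,0.003,0,0,0,1],[0,0,0.004,0,0,0,1],[0,0,0.004,0,0,0,1]]'
```

```text
clock: 14.35
eef_pos: [453.5, -155.0, 123.8]
tcp_rot: [-3.142, -0.0, 2.52]
contact_force: [-0.1, -0.2, -0.8]
opening: 0.275
grasp_force: 44.5
clock: 14.75
eef_pos: [453.5, -155.1, 121.1]
tcp_rot: [3.141, 0.001, 2.52]
contact_force: [-2.2, 1.6, 7.4]
opening: 0.27
grasp_force: 45.5
```

```bash
python3 -m crank '[[0,0,-0.0005,0,0,0,0.65],[0,0,-0.0005,0,0,0,0.4],[0,0,-0.0005,0,0,0,0],[0,0,-0.0005,0,0,0,0],[0,0,-0.0005,0,0,0,0]]' && python3 -m crank '[[0,0,-0.03,0,0,0,0],[0,0,-0.06,0,0,0,0],[0,0,-0.09,0,0,0,0],[0,0,-0.09,0,0,0,0]]'
python3 -c "
from h import *
print(delta(601.2,156,200,np.radians(132.2)))"
```

```text
clock: 15.25
eef_pos: [453.2, -155.0, 120.7]
tcp_rot: [-3.142, -0.0, 2.52]
contact_force: [-0.9, 0.6, 0.0]
opening: 0.994
grasp_force: 0.0
clock: 15.65
eef_pos: [455.4, -155.8, 214.4]
tcp_rot: [3.14, 0.006, 2.52]
contact_force: [-0.2, -0.7, -0.1]
opening: 0.999
grasp_force: 0.0
(array([0.0632, 0.3383, 0.0146]), np.float64(-1.358), 'q6 -1.28')
```

```bash
python3 -m crank '[[0.006,0.034,0,0,0,-0.136,0],[0.013,0.068,0,0,0,-0.272,0],[0.02,0.103,0,0,0,-0.408,0],[0.026,0.138,0,0,0,-0.544,0],[0.032,0.17,0,0,0,-0.68,0]]' && python3 -m crank '[[0,0,0,0,0,0,0],[0,0,0,0,0,0,0]]'
python3 -c "
from h import *
print(delta(601.2,156,140,np.radians(132.2)))"
```

```text
clock: 16.15
eef_pos: [526.5, 3.3, 210.0]
tcp_rot: [3.142, -0.001, -3.078]
contact_force: [1.1, 0.0, -0.4]
opening: 0.998
grasp_force: 0.0
clock: 16.35
eef_pos: [525.8, 2.2, 209.9]
tcp_rot: [-3.141, -0.001, -3.083]
contact_force: [0.5, -0.5, -0.3]
opening: 0.997
grasp_force: 0.0
(array([-0.0843,  0.1491,  0.0698]), np.float64(-0.678), 'q6 -1.63')
```

```bash
python3 -m crank '[[-0.017,0.03,0,0,0,-0.136,0],[-0.034,0.06,0.01,0,0,-0.272,0],[-0.051,0.09,0.03,0,0,-0.408,0],[-0.068,0.12,0.05,0,0,-0.544,0],[-0.0845,0.149,0.069,0,0,-0.678,0]]' && python3 -m crank '[[0,0,0,0,0,0,0],[0,0,0,0,0,0,0],[0,0,0,0,0,0,0]]'
python3 - <<'E'
from h import *
print(delta(601.2,156,42,np.radians(132.2)))
f=cam("wrist");cv2.imwrite("pics/w4.png",f["image"][...,::-1])
print(px(f,[(601.2,156,48),(601.8,156.3,18)]))
g=cam("top");cv2.imwrite("pics/t4.png",cv2.resize(g["image"][220:320,280:520,::-1],None,fx=3,fy=3,interpolation=cv2.INTER_CUBIC))
E
```

```text
clock: 16.85
eef_pos: [602.0, 155.2, 140.6]
tcp_rot: [3.141, -0.001, -2.403]
contact_force: [0.4, 0.2, -0.3]
opening: 1.0
grasp_force: 0.0
clock: 17.15
eef_pos: [601.6, 154.0, 142.0]
tcp_rot: [-3.141, -0.0, -2.409]
contact_force: [0.6, -0.4, 1.2]
opening: 1.0
grasp_force: 0.0
(array([-0.0011,  0.0018,  0.1   ]), np.float64(-0.003), 'q6 -2.06')
[[320.12443965 249.73263162]
 [319.59910658 237.15154492]]
```

View pics/w4.png

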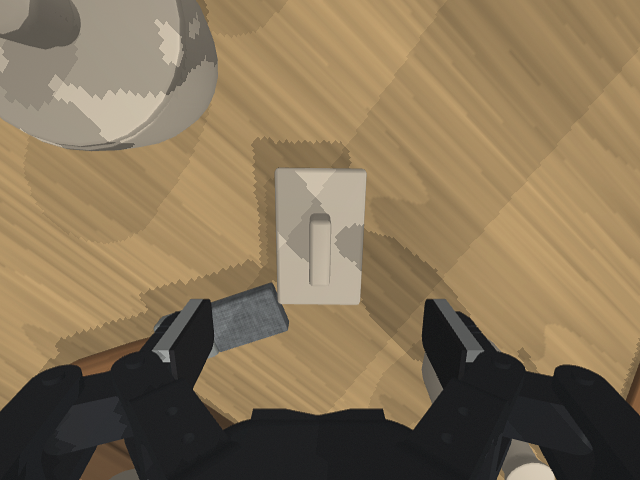

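View pics/t4.png

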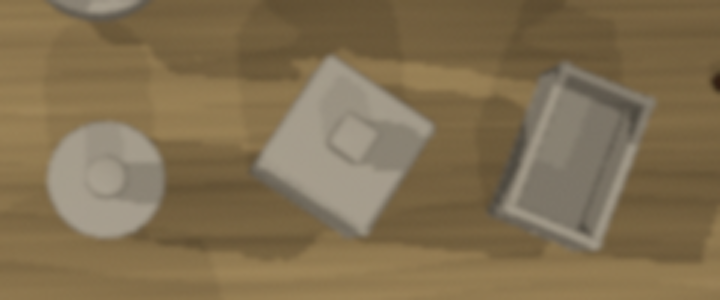

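The wrist view shows the oblong handle at (320,249), on the prediction and parallel to the pads. The top view shows the small and square lids flush on their jars. Now I'll grip the oblong lid.

```bash
python3 -m crank '[[-0.001,0.0018,0.03,0,0,0,0],[-0.001,0.0018,0.065,0,0,0,0],[-0.001,0.0018,0.09,0,0,0,0],[-0.001,0.0018,0.099,0,0,0,0],[-0.001,0.0018,0.099,0,0,0,0]]' 50 && python3 -m crank '[[0,0,0,0,0,0,1],[0,0,0,0,0,0,1],[0,0,0,0,0,0,1],[0,0,0,0,0,0,1],[0,0,0,0,0,0,1]]' 50 && python3 -m crank '[[0,0,0,0,0,0,1],[0,0,-0.003,0,0,0,1],[0,0,-0.015,0,0,0,1],[0,0,-0.05,0,0,0,1],[0,0,-0.09,0,0,0,1]]' 50 && python3 -m crank '[[0,0,-0.035,0,0,0,1],[0,0,-0.07,0,0,0,1],[0,0,-0.07,0,0,0,1],[0,0,-0.07,0,0,0,1]]'
python3 -c "
from h import *
print(delta(447.9,-308.3,200,np.radians(65.5)))"
```

```text
clock: 17.75
eef_pos: [600.9, 156.7, 42.3]
tcp_rot: [3.141, -0.001, -2.407]
contact_force: [-1.0, 0.3, 0.5]
opening: 1.003
grasp_force: 0.0
clock: 18.25
eef_pos: [601.8, 157.6, 43.3]
tcp_rot: [-3.141, 0.001, -2.405]
contact_force: [-0.3, 0.6, -1.9]
opening: 0.152
grasp_force: 53.8
clock: 18.75
eef_pos: [600.3, 157.2, 133.0]
tcp_rot: [3.14, -0.003, -2.405]
contact_force: [0.9, 0.0, -0.9]
opening: 0.154
grasp_force: 53.0
clock: 19.15
eef_pos: [601.6, 157.6, 204.0]
tcp_rot: [-3.141, 0.002, -2.405]
contact_force: [-0.7, 0.6, -1.4]
opening: 0.15
grasp_force: 53.1
(array([ 0.4268, -0.242 ,  0.0035]), np.float64(1.164), 'q6 -2.05')
```

```bash
python3 -m crank '[[0.035,-0.02,0,0,0,0.09,1],[0.07,-0.04,0,0,0,0.18,1],[0.105,-0.06,0,0,0,0.27,1],[0.14,-0.08,0,0,0,0.36,1],[0.175,-0.1,0,0,0,0.45,1]]' && python3 -m crank '[[0,0,0,0,0,0,1],[0,0,0,0,0,0,1]]'
python3 -c "
from h import *
print(delta(447.9,-308.3,200,np.radians(65.5)))"
```

```text
clock: 19.65
eef_pos: [537.0, -35.4, 201.1]
tcp_rot: [3.141, -0.003, -2.859]
contact_force: [0.2, -0.5, -2.3]
opening: 0.156
grasp_force: 53.0
clock: 19.85
eef_pos: [537.8, -34.8, 201.6]
tcp_rot: [3.141, -0.002, -2.857]
contact_force: [0.2, 0.1, -1.7]
opening: 0.151
grasp_force: 53.1
(array([ 0.1631, -0.2373,  0.0017]), np.float64(0.712), 'q6 -1.92')
```

```bash
python3 -m crank '[[0.023,-0.034,0,0,0,0.1,1],[0.046,-0.068,0,0,0,0.2,1],[0.069,-0.102,0,0,0,0.3,1],[0.092,-0.136,0,0,0,0.4,1],[0.115,-0.17,0,0,0,0.5,1]]' && python3 -m crank '[[0,0,0,0,0,0,1],[0,0,0,0,0,0,1]]'
python3 -c "
from h import *
print(delta(447.9,-308.3,150,np.radians(65.5)))"
```

```text
clock: 20.35
eef_pos: [476.4, -229.9, 202.0]
tcp_rot: [3.141, -0.001, 2.926]
contact_force: [-0.1, 0.6, -1.5]
opening: 0.155
grasp_force: 53.0
clock: 20.55
eef_pos: [476.6, -229.4, 202.0]
tcp_rot: [3.141, -0.001, 2.928]
contact_force: [0.0, 0.0, -1.3]
opening: 0.151
grasp_force: 53.1
(array([ 0.0112, -0.0833,  0.052 ]), np.float64(0.214), 'q6 -1.81')
```

```bash
python3 -m crank '[[0.003,-0.025,0,0,0,0.07,1],[0.007,-0.055,0,0,0,0.14,1],[0.011,-0.083,0,0,0,0.214,1],[0.011,-0.083,0.03,0,0,0.214,1],[0.011,-0.083,0.05,0,0,0.214,1]]' && python3 -m crank '[[0,0,0,0,0,0,1],[0,0,0,0,0,0,1]]'
python3 - <<'E'
from h import *
print(delta(447.9,-308.3,95,np.radians(65.5)))
f=cam("side");cv2.imwrite("pics/s5.png",cv2.resize(f["image"][260:440,340:580,::-1],None,fx=3,fy=3))
E
```

```text
clock: 21.05
eef_pos: [448.8, -307.3, 151.5]
tcp_rot: [3.141, -0.0, 2.716]
contact_force: [-0.1, 0.6, -1.8]
opening: 0.153
grasp_force: 53.1
clock: 21.25
eef_pos: [448.9, -307.2, 152.7]
tcp_rot: [3.141, -0.001, 2.716]
contact_force: [0.1, 0.7, -1.0]
opening: 0.156
grasp_force: 53.0
(array([ 0.0004, -0.0015,  0.0577]), np.float64(0.002), 'q6 -1.75')
```

View pics/s5.png

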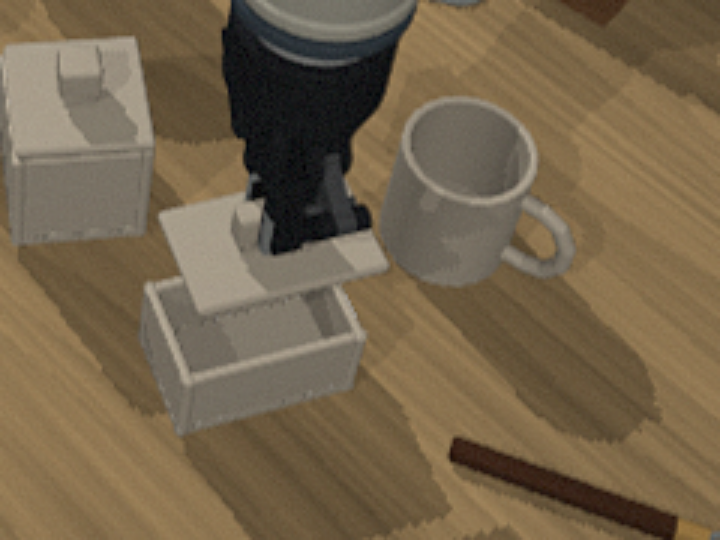

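The side view shows the oblong lid level and square above the salt box, with its near corner at about (200,310) and the box corner at (185,380). The caddy lid is flush. I'll lower it.

```bash
python3 -m crank '[[0,-0.0015,0.02,0,0,0,1],[0,-0.0015,0.038,0,0,0,1],[0,-0.0015,0.047,0,0,0,1],[0,-0.0015,0.051,0,0,0,1],[0,-0.0015,0.053,0,0,0,1]]' && python3 -m crank '[[0,0,0.0015,0,0,0,1],[0,0,0.003,0,0,0,1],[0,0,0.0045,0,0,0,1],[0,0,0.0045,0,0,0,1]]'
```

```text
clock: 21.8
eef_pos: [448.2, -309.9, 100.2]
tcp_rot: [-3.141, 0.001, 2.714]
contact_force: [0.3, 0.5, -1.5]
opening: 0.152
grasp_force: 53.1
clock: 22.2
eef_pos: [447.6, -309.9, 95.3]
tcp_rot: [-3.142, 0.0, 2.714]
contact_force: [-0.3, -0.0, -1.3]
opening: 0.156
grasp_force: 53.1
```

```bash
python3 -m crank '[[0,0,0.0005,0,0,0,1],[0,0,0.001,0,0,0,1],[0,0,0.001,0,0,0,1]]'
```

```text
clock: 22.5
eef_pos: [447.7, -309.9, 95.1]
tcp_rot: [-3.142, 0.0, 2.714]
contact_force: [-3.0, 1.2, 9.0]
opening: 0.152
grasp_force: 54.6
```

Contact at the seated height. Releasing, backing off and checking.

```bash
python3 -m crank '[[0,0,-0.0005,0,0,0,0.75],[0,0,-0.0005,0,0,0,0.4],[0,0,-0.0005,0,0,0,0],[0,0,-0.0005,0,0,0,0],[0,0,-0.0005,0,0,0,0]]' && python3 -m crank '[[0,0,-0.03,0,0,0,0],[0,0,-0.07,0,0,0,0],[0,0,-0.11,0,0,0,0],[0,0,-0.15,0,0,0,0],[0,0,-0.19,0,0,0,0]]' && python3 -m crank '[[0.045,0,0,0,0,0,0],[0.09,0,0,0,0,0,0],[0.09,-0.04,0,0,0,0,0],[0.09,-0.08,0,0,0,0,0],[0.09,-0.12,0,0,0,0,0]]'
python3 - <<'E'
from h import *
f=cam("top");a=f["image"][150:320,120:520];g=cam("side")["image"][80:440,180:560]
cv2.imwrite("pics/t6.png",cv2.resize(a[...,::-1],None,fx=2,fy=2,interpolation=cv2.INTER_CUBIC));cv2.imwrite("pics/s6.png",cv2.resize(g[...,::-1],(633,600)))
E
```

```text
clock: 23.0
eef_pos: [447.6, -309.8, 94.7]
tcp_rot: [-3.142, -0.0, 2.714]
contact_force: [-0.1, 0.1, 0.1]
opening: 0.914
grasp_force: 0.0
clock: 23.5
eef_pos: [447.4, -309.6, 286.4]
tcp_rot: [-3.142, -0.0, 2.714]
contact_force: [0.8, -1.0, 1.3]
opening: 1.0
grasp_force: 0.0
clock: 24.0
eef_pos: [315.2, -382.5, 285.2]
tcp_rot: [-3.141, 0.001, 2.715]
contact_force: [0.7, -1.2, -0.3]
opening: 1.003
grasp_force: 0.0
```

View pics/t6.png

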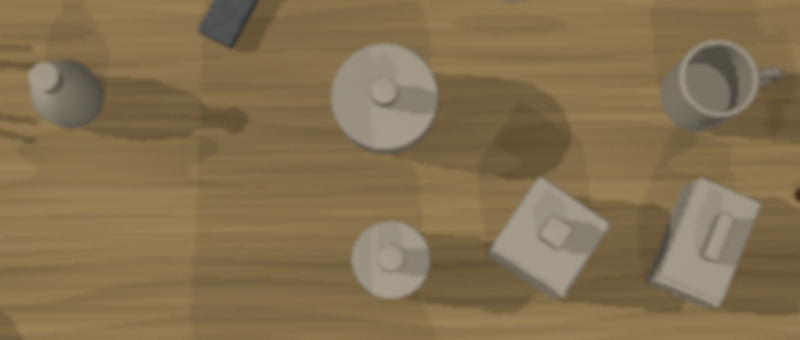

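View pics/s6.png

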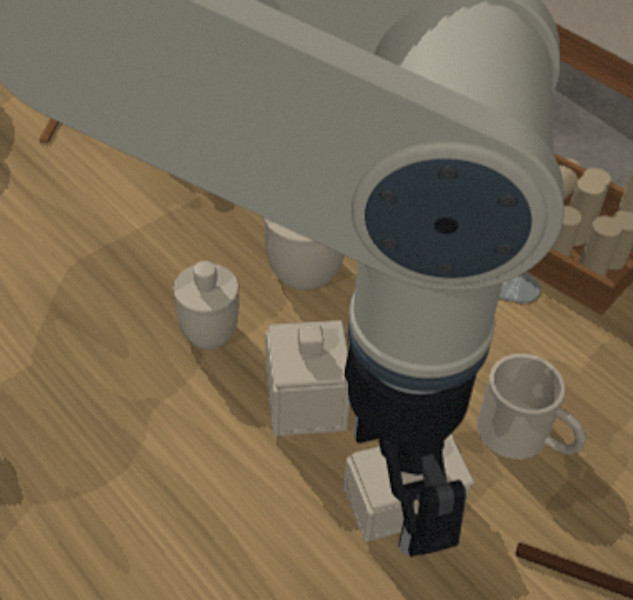

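In both views all four lids sit flush and the mug and bottle are unmoved. In the top view the lid centres are at about (384,96), (390,259), (549,237) and (706,242). I'll let the arm settle and hand the job in.

```bash
python3 -m crank '[[0,0,0,0,0,0,0],[0,0,0,0,0,0,0],[0,0,0,0,0,0,0]]' | head -2; python3 -c "
from rig import sign_off
print(sign_off())"
```

```text
clock: 24.4
eef_pos: [316.4, -380.7, 284.7]
the job is handed in; nothing more can be done
None
```

All four lids are on their jars, set down gently and flush in the final pictures, with the mug and bottle undisturbed; I handed the job in at about 24 s, and no verdict came back.

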